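Give the watch movement a puff from the bench air gun

TASK

Blow the dust off the watch movement: take the air gun with the long thin bent nozzle, which points at the movement, between the fingers, one finger behind its fixed grip and one in front of its trigger, squeeze the trigger all the way, keep it squeezed for a good second, then let go so that it springs back out. Do not squeeze the other gun with the short thick nozzle, and leave the movement where it lies.

Things in the scene. Friction and masses are not known exactly. Their poses are not given: they have to be found in the camera images.
- long_squeeze (a point): Squeeze point of the fixed air gun with the long thin bent nozzle, 75 mm above the bench, mid-height of the 26 mm high black grip. z up, x along the grip to the barrel, y from grip to trigger. In y the grip's outer face is at -15 mm, the trigger's at +15 squeezed, +28 released (+33 at its end). The grip cannot yield: centre the fingers here or up to 5 mm to -y, not on the released pair
- long_trigger (a joint): Its trigger, an aluminium lever along the grip's left side, rad: 0 released, 0.225 squeezed to its stop. Vertical hinge at the barrel, 57 mm beyond the squeeze point, where it moves 13 mm. A spring pushes it out, 4 N there at first, 9 N at the stop. The gun lies on its side on a stand, grip towards the robot, nozzle to the left; beside the grip all is clear from 15 mm above the bench up
- short_trigger (a joint): Trigger of the other gun, which is alike but has a short thick black cone as nozzle and points at a round teal tray; rad, 0 released, 0.225 squeezed. Not to be squeezed. Overhead, the arm of a magnifier hangs 0.48 m above the bench at x = 0.6 m, to the right of y = 0: come in low
- movement_mid (a point): Centre of the watch movement, a brass-coloured disc 26 mm across and 4 mm thick, lying loose on the jaws of a small brass holder (14 mm high) before the tip of the long nozzle, 0.19 m along y and 0.07 m along x from the squeeze point. z up. Not to be moved

How it is judged:
By the outcome, as a careful person would: the job done as asked, in the order asked, and still so for the second after the job is handed in, with the robot touching nothing.
It also fails if it takes over 26 s, if anything falls off the work surface, if the arm or the gripper's body presses on something with over 40 N, if the wrist force passes 120 N, or if a joint passes its speed limit or range.

ROBOT

A 7-joint arm with a two-finger parallel gripper is mounted at the origin on a cart in front of the work surface, level with it; the furniture and walls round the work are solid. World frame = base frame: x ahead of the robot, y to its left, z up, the work surface at z = 0. Lengths are in m, angles in degrees, forces in N, time in s.
With the tool pointing down it reaches from about 0.425 to 0.875 m from the base axis. Payload 4.7 kg.
Tool frame: the origin (TCP) lies between the finger pads; the fingertips stand 22 mm ahead of it and the grasp point (between the pads) lies 3 mm ahead of it; z points along the fingers, y is the line along which they close (so a half turn about z gives the same grasp; the last joint's range is limited). The gripper opens to 87 mm and grips with 3 to 60 N. Pads are 19 mm wide; open, the fingers measure 117 mm over their backs; the gripper's body (75 mm by 190 mm) begins 51 mm behind the grasp point.
Start: joints at [72.657, 18.392, -4.016, 83.108, 1.295, 78.541, -3.26], TCP at [0.202, -0.618, 0.245] pointing down, gripper open.
Joint ranges: [-163.93, 163.93], [-17.29, 119.83], [-79.2, 71.16], [3.27, 140.29], [-89.18, 269.18], [5.43, 117.66], [-154.24, 154.24]. Speed limits (degrees/s): [147.25, 147.25, 180, 180, 180, 180, 180].

INTERFACE

Orientations are given as [roll, pitch, yaw] about the fixed x, y, z axes, in that order (R = Rz(yaw) Ry(pitch) Rx(roll)).
In Python, from cell import env gives the robot as it stands.
- The arm moves only by the tool drive_tool, never from a script. Its argument "moves" is a list of rows, each a list of 3 entries, a list of its own where there are three numbers: the shift along the tool's x, y, z in mm, then the turn, a rotation vector about the tool's x, y, z in rad, then the closure, from 0 (fully open) to 1 (shut). In form: [[[x, y, z], [wx, wy, wz], jaw], ...]. A call has 1 to 12 rows; each row shifts and turns the commanded pose from where the row before left it, along the tool's axes as they then stand; what a row does not reach is not made up. A row lasts 1/12 s, in which the tool goes at most 41.7 mm and 7.16 degrees, less where a joint would pass 70% of its speed; a pose out of reach is approached as far as the arm can. A call with a gripper value outside its range is refused whole. The fingers move at their own pace and stop on an object; "newtons" is the grip in N (left out, the last holds). Time passes only in rows, so rows that do not move let the fingers close. It gives the time, the measured TCP pose, the force, the opening and the grip force at its end, in the units of the state.
- env.get_obs(): the state, without advancing time (a new reading comes with each control period).
- env.read_camera(name): name is "scene" or "top"; returns (picture, depth): 400x640x3 uint8, blue, green, red; 400x640 float32, m along the optical axis (not along the pixel's ray), 0 where there is no reading.
- env.get_calibration(name): a dict with "fx", "fy", "cx", "cy" (pixels), "T" (4x4, takes a point from camera to world coordinates). Camera axes: x right, y down, z forward; pixel columns grow to the right and rows downward; lengths in m; the calibration is good to about 2 mm. A picture is of the moment at which its call begins. get_calibration takes no time and is no camera call.
- env.sign_off(): hands the job in; it is judged then, once.
The state is a dict: "time_s": time; "qpos": joint angles; "joint_velocities": joint speeds; "effort": joint torques, N m; "tool_pos": TCP position; "tool_rot": TCP orientation; "force": force on the tool from outside, world axes, zero at the start; "wrist_torque": the same for the moment, N m; "grip_width": finger opening in m; "grasp_force": force on a finger pad.
Only numpy, scipy, OpenCV 4.12 (cv2) and the standard library are available. Lean on these libraries where they do the work, as an engineer would, in place of code of your own. Each camera call takes 0.05 s, during which the arm holds its last target. There are 200 camera calls.

## Working session

There is one attempt and no reset: what is moved stays moved. The work goes in short steps, Python scripts to look and compute and a tool call to move; the robot and the scene stay as the last step left them, time stands still between calls to the robot, and variables do not carry over. Pictures are saved under pics/ and viewed, at most 10 in all, crops included, and the job is handed in when it is done.

Besides the shell and the picture viewer there is one more tool, called after "Emit:" in YAML: its name, and indented under it one key for each argument. drive_tool: Moves the arm, as the interface text tells. Its arguments: {"type":"object","properties":{"moves":{"type":"array"},"newtons":{"type":"number"}},"required":["moves"]}

```bash
mkdir -p pics; python3 - <<'E'
from cell import env
import cv2,numpy as np
for n in("scene","top"):
    p,d=env.read_camera(n); cv2.imwrite(f"pics/{n}0.png",p); np.savez(f"{n}0.npz",p=p,d=d)
    c=env.get_calibration(n); print(n,c)
print(env.get_obs())
E
```

```text
scene {'fx': 385.4443083048408, 'fy': 385.4443083048408, 'cx': 321.67354225845526, 'cy': 197.02505089844237, 'T': array([[-0.525592  , -0.6406746 ,  0.55972234, -0.09895417],
       [-0.8507322 ,  0.39365643, -0.34826618,  0.47174986],
       [ 0.002787  , -0.65921974, -0.75194519,  0.8688825 ],
       [ 0.        ,  0.        ,  0.        ,  1.        ]])}
top {'fx': 374.21066566077144, 'fy': 374.21066566077144, 'cx': 319.858867653193, 'cy': 200.9005273823763, 'T': array([[-0.02097334, -0.9971649 ,  0.07226541,  0.43358743],
       [-0.99972974,  0.02164246,  0.00848861,  0.12549693],
       [-0.01002854, -0.07206784, -0.99734931,  0.99432755],
       [ 0.        ,  0.        ,  0.        ,  1.        ]])}
{'time_s': 0.1, 'qpos': array([72.6579239 , 18.43422106, -4.0166743 , 83.16818163,  1.29747113,
       78.54082125, -3.25894171]), 'joint_velocities': array([-0.02718073, -0.07051724, -0.05351348, -0.1759747 , -0.07996024,
       -0.02196964,  0.02851938]), 'effort': array([ 2.90415810e-04, -4.92573416e+01, -4.05346965e-01, -3.13398957e+01,
       -6.40832889e-02,  3.94909282e-02,  6.88768500e-05]), 'tool_pos': array([ 0.20228789, -0.6172383 ,  0.24357536]), 'tool_rot': array([-1.79902151e+02,  7.53588869e-03,  1.81543188e+01]), 'force': array([ 0.19839889,  0.42397368, -0.32728929]), 'wrist_torque': array([-0.01615499,  0.01548221, -0.03135279]), 'grasp_force': 0.0, 'grip_width': 0.08691835447413829}
```

View pics/top0.png

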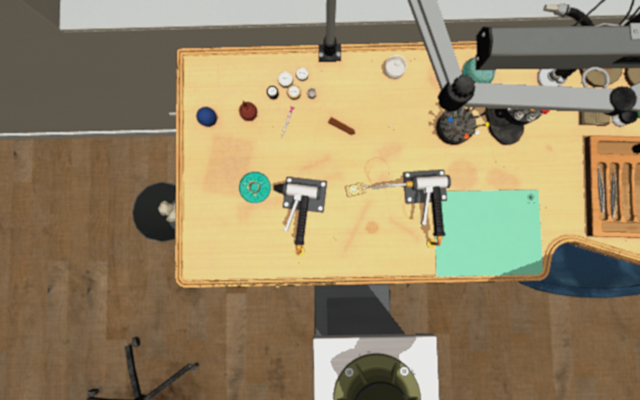

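View pics/scene0.png

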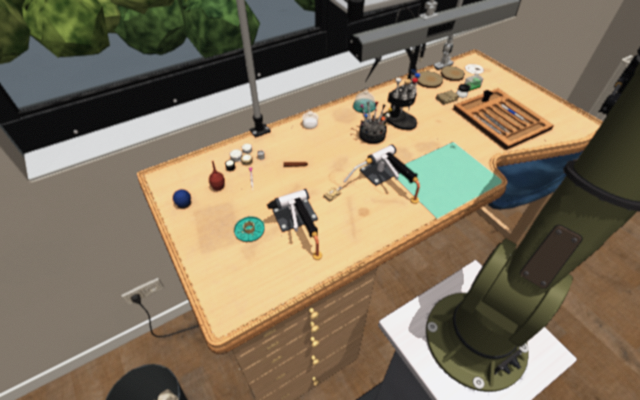

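The long-nozzle gun is at top px (435,205), with its nozzle pointing left to the movement at (355,189). The short gun is at (302,215). Next I zoom in and measure the black grip.

```bash
cat > h.py <<'E'
from cell import env
import cv2,numpy as np
def ray(n,u,v,z):
    c=env.get_calibration(n);T=c["T"]
    d=T[:3,:3]@np.array([(u-c["cx"])/c["fx"],(v-c["cy"])/c["fy"],1]);o=T[:3,3]
    return o+d*(z-o[2])/d[2]
E
python3 - <<'E'
from h import *
f=np.load("top0.npz");p=f["p"];d=f["d"]
a=cv2.resize(p[160:260,330:460],None,fx=6,fy=6,interpolation=cv2.INTER_CUBIC);cv2.imwrite("pics/topc.png",a)
c=env.get_calibration("top");T=c["T"]
v,u=np.mgrid[0:400,0:640]
P=np.stack([(u-c["cx"])/c["fx"]*d,(v-c["cy"])/c["fy"]*d,d],-1)@T[:3,:3].T+T[:3,3]
m=(p.max(2)<60)
for r in range(172,250,4):
    cs=[x for x in range(405,455) if m[r,x]]
    print(r,[(x,round(P[r,x,2]*1000)) for x in cs][:14])
w=m&(u>405)&(u<455)&(v>203)&(v<240)&(P[...,2]>.06)
q=np.argwhere(w)[:,::-1].astype(np.float32)
l=cv2.fitLine(q,2,0,.01,.01).ravel();print(l,len(q),q.min(0),q.max(0))
for s in(-12,0,12):
    print(ray("top",l[2]+s*l[0],l[3]+s*l[1],.088))
b=ray("top",355,189,.018);print("mov",b)
E
```

```text
172 []
176 [(414, 10)]
180 [(405, 12)]
184 []
188 [(412, 77), (413, 84), (414, 85), (434, 90), (435, 92), (436, 89), (437, 89), (438, 91), (439, 88)]
192 [(433, 88), (434, 90), (436, 90), (437, 90), (438, 91), (439, 90)]
196 [(416, 11), (431, 73), (432, 85), (433, 90), (434, 88), (436, 89), (437, 90), (438, 91), (439, 90), (440, 88)]
200 [(422, 11), (423, 10), (424, 70), (431, 72), (432, 82), (433, 83), (434, 87), (435, 88), (436, 91), (437, 87), (438, 87), (439, 87), (440, 83)]
204 [(433, 88), (434, 89), (435, 90), (436, 86), (437, 89), (438, 91), (439, 88), (440, 87)]
208 [(433, 85), (434, 86), (435, 91), (436, 90), (437, 87), (438, 88), (439, 90), (440, 90)]
212 [(433, 83), (434, 85), (435, 88), (436, 89), (437, 88), (438, 89), (439, 92), (440, 88)]
216 [(434, 86), (435, 89), (436, 91), (437, 89), (438, 91), (439, 88), (440, 89), (441, 89)]
220 [(434, 84), (435, 88), (436, 89), (438, 90), (439, 87), (440, 91), (441, 88)]
224 [(434, 78), (435, 87), (436, 89), (437, 89), (438, 90), (439, 89), (440, 89), (441, 88)]
228 [(435, 88), (436, 87), (440, 90), (441, 88), (442, 88)]
232 [(435, 88), (436, 91), (437, 88), (438, 88), (439, 90), (440, 90), (441, 91), (442, 89), (443, 90)]
236 []
240 []
244 []
248 []
[9.1137446e-02 9.9583834e-01 4.3744635e+02 2.1869528e+02] 233 [433. 204.] [443. 234.]
[ 0.47897801 -0.14813478  0.088     ]
[ 0.45006956 -0.1495133   0.088     ]
[ 0.42129503 -0.15088546  0.088     ]
mov [0.5335801  0.04111547 0.018     ]
```

View pics/topc.png

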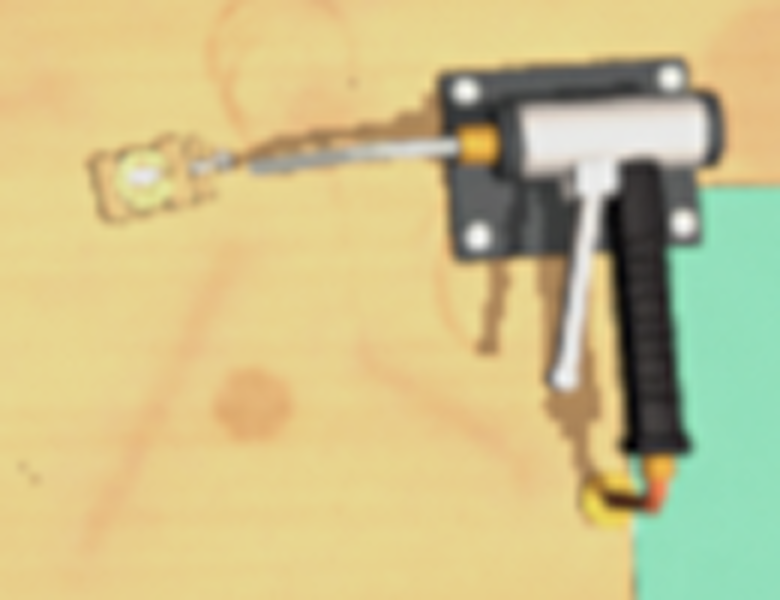

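The crop confirms it: the trigger lever runs left of the grip, with its hinge at top px (429.5,190) and tip at (424,223). The squeeze point is near (0.463,-0.145) and the gun yaw is about 2.7°. I turn first, then travel high.

Emit:
drive_tool:
  moves:
    - [[0,0,0],[0,0,0.09],0]
    - [[0,0,0],[0,0,0.09],0]
    - [[0,0,0],[0,0,0.09],0]
    - [[10,-18,2],[0,0,0],0]
    - [[16,-27,4],[0,0,0],0]
    - [[18,-30,4],[0,0,0],0]
    - [[18,-30,4],[0,0,0],0]
    - [[18,-30,4],[0,0,0],0]
    - [[18,-30,4],[0,0,0],0]
    - [[18,-30,4],[0,0,0],0]
    - [[18,-30,4],[0,0,0],0]
    - [[18,-30,4],[0,0,0],0]
  newtons: 25

```text
time_s: 1.1
tool_pos: [0.3426, -0.3541, 0.2101]
tool_rot: [-180.0, 0.0, 2.7]
force: [0.5, -0.3, 0.4]
grip_width: 0.0871
grasp_force: 0.0
```

```bash
python3 - <<'E'
from h import *
f=np.load("top0.npz");p=f["p"]
for r in (206,210,214): 
    print(r,p[r,426:446].max(1), p[r,436:446,1])
    for u in (432.5,441): print(ray("top",u,r,.085).round(4))
print("hinge",ray("top",429.5,190,.08),"tip",ray("top",424.2,223,.08))
# scene view: grip mask
s=np.load("scene0.npz")["p"]; cv2.imwrite("pics/sc.png",cv2.resize(s[130:210,320:430],None,fx=7,fy=7,interpolation=cv2.INTER_CUBIC))
c=env.get_calibration("scene");T=c["T"]
for P in [(0.463,-.159,.088),(.463,-.144,.075),(.519,-.144,.08)]:
    q=T[:3,:3].T@(np.array(P)-T[:3,3]);u,v=q[0]/q[2]*c["fx"]+c["cx"],q[1]/q[2]*c["fy"]+c["cy"];print("crop",(u-320)*7,(v-130)*7)
E
```

```text
206 [224 228 229 235 234 173  76  10  20  41  49  47  46  41  51 120 198 227
 226 224] [ 46  45  43  36  51 120 198 227 226 224]
[ 0.4811 -0.1398  0.085 ]
[ 0.4807 -0.1604  0.085 ]
210 [231 213 220 233 235 188 103  29  15  38  53  57  53  48  40  94 190 228
 226 223] [ 49  53  49  43  34  94 190 228 226 223]
[ 0.4714 -0.1394  0.085 ]
[ 0.471  -0.1599  0.085 ]
214 [222 200 219 233 236 227 156  63  12  32  52  56  52  49  45  62 135 201
 225 225] [ 50  52  49  45  38  62 135 201 225 225]
[ 0.4617 -0.139   0.085 ]
[ 0.4613 -0.1595  0.085 ]
hinge [ 0.52075933 -0.1356104   0.08      ] tip [ 0.44044088 -0.11936825  0.08      ]
crop 586.9142534143746 244.07694947715035
crop 553.922958177574 279.6728589695323
crop 472.14490118799984 192.57622376676102
```

View pics/sc.png

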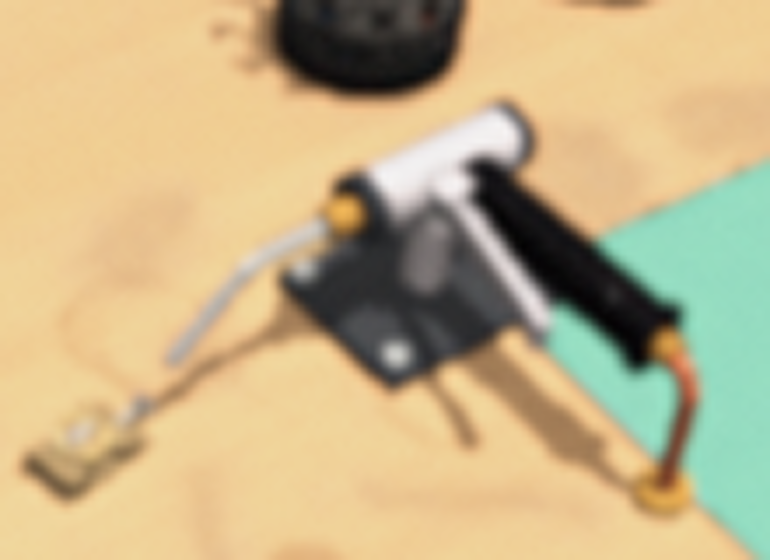

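The scene crop agrees: the lever runs from (455,185) to (540,325), and the projected grip edge at (587,244) lands on the grip. I go to hover above it.

Emit:
drive_tool:
  moves:
    - [[16,-25,6],[0,0,0],0]
    - [[16,-25,6],[0,0,0],0]
    - [[16,-25,6],[0,0,0],0]
    - [[16,-25,6],[0,0,0],0]
    - [[17,-25,6],[0,0,0],0]
    - [[17,-25,6],[0,0,0],0]
    - [[17,-25,6],[0,0,0],0]
    - [[16,-25,6],[0,0,0],0]
    - [[0,0,0],[0,0,0],0]

```text
time_s: 1.85
tool_pos: [0.4658, -0.1431, 0.1615]
tool_rot: [-179.8, -0.0, 3.2]
force: [-0.3, 1.0, 0.5]
grip_width: 0.0871
grasp_force: 0.0
```

```bash
python3 - <<'E'
from h import *
p,_=env.read_camera("scene");q,_=env.read_camera("top")
f=lambda a:cv2.resize(a,(390,390*a.shape[0]//a.shape[1]),interpolation=cv2.INTER_CUBIC)
cv2.imwrite("pics/hov.png",np.hstack([f(p[100:230,310:440]),f(q[150:280,350:480])]))
o=env.get_obs();print(o["tool_pos"],o["tool_rot"],o["force"])
E
```

```text
[ 0.46380771 -0.14875304  0.16199519] [-1.79978906e+02  7.15846327e-02  2.86259683e+00] [-0.13654735 -0.16767992 -0.01453902]
```

View pics/hov.png

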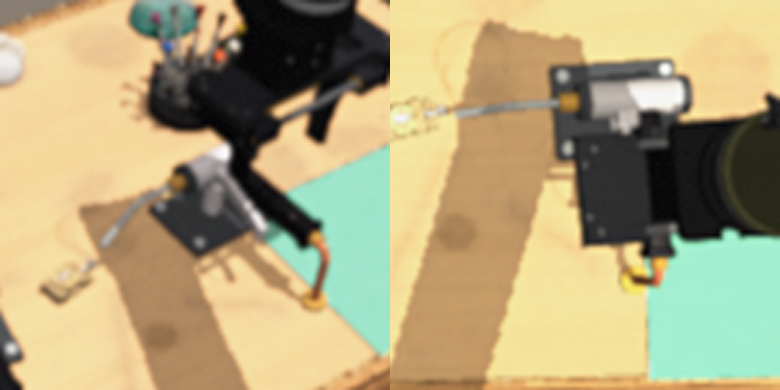

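The gripper hovers over the grip with nothing in the way. TCP is at (0.464,-0.149), so I descend 84 mm.

Emit:
drive_tool:
  moves:
    - [[0,0,10],[0,0,0],0]
    - [[0,0,12],[0,0,0],0]
    - [[0,0,12],[0,0,0],0]
    - [[0,0,12],[0,0,0],0]
    - [[0,0,12],[0,0,0],0]
    - [[0,0,12],[0,0,0],0]
    - [[0,0,14],[0,0,0],0]
    - [[0,0,0],[0,0,0],0]
    - [[0,0,0],[0,0,0],0]

```text
time_s: 2.7
tool_pos: [0.463, -0.1497, 0.0774]
tool_rot: [-179.9, 0.1, 2.7]
force: [0.6, -0.2, -0.0]
grip_width: 0.087
grasp_force: 0.0
```

```bash
python3 - <<'E'
from h import *
p,_=env.read_camera("scene")
cv2.imwrite("pics/dn.png",cv2.resize(p[130:210,340:420],None,fx=6,fy=6,interpolation=cv2.INTER_CUBIC))
o=env.get_obs();print(o["tool_pos"],o["tool_rot"],o["force"])
E
```

```text
[ 0.46382484 -0.14987136  0.07831794] [-1.79979104e+02  2.48559342e-02  2.68691847e+00] [ 0.54331811 -0.24342185 -0.20081793]
```

View pics/dn.png

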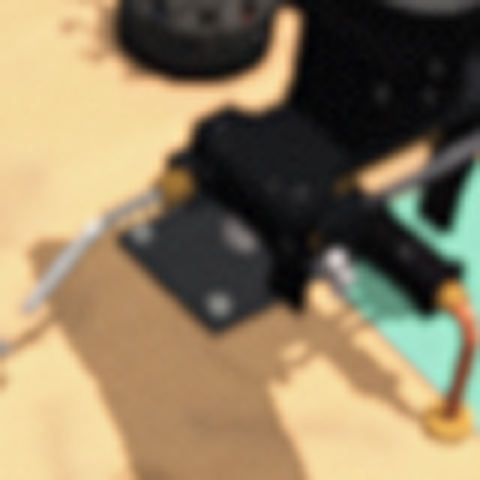

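The fingers straddle the grip and lever: the left finger is at (290,270), outside the lever tip at (335,265). I nudge 1.5 mm left and close stepwise.

Emit:
drive_tool:
  moves:
    - [[0,-1.5,0],[0,0,0],0.2]
    - [[0,0,0],[0,0,0],0.3]
    - [[0,0,0],[0,0,0],0.4]
    - [[0,0,0],[0,0,0],0.45]
    - [[0,0,0],[0,0,0],0.5]
    - [[0,0,0],[0,0,0],0.54]
    - [[0,0,0],[0,0,0],0.56]
    - [[0,0,0],[0,0,0],0.56]
    - [[0,0,0],[0,0,0],0.56]
  newtons: 25

```text
time_s: 3.5
tool_pos: [0.4627, -0.1463, 0.0782]
tool_rot: [-179.8, 0.2, 2.7]
force: [-2.7, 6.4, 3.1]
grip_width: 0.0408
grasp_force: 2.9
```

Emit:
drive_tool:
  moves:
    - [[0,0,0],[0,0,0],0.6]
    - [[0,0,0],[0,0,0],0.64]
    - [[0,0,0],[0,0,0],0.68]
    - [[0,0,0],[0,0,0],0.75]
    - [[0,0,0],[0,0,0],0.75]
    - [[0,0,0],[0,0,0],0.75]
  newtons: 25

```text
time_s: 4.0
tool_pos: [0.4625, -0.1478, 0.078]
tool_rot: [-179.9, 0.2, 2.7]
force: [-4.7, 3.1, 2.1]
grip_width: 0.0291
grasp_force: 25.0
```

The opening is 29 mm, which matches the fully squeezed pair. I hold.

Emit:
drive_tool:
  moves:
    - [[0,0,0],[0,0,0],0.75]
    - [[0,0,0],[0,0,0],0.75]
    - [[0,0,0],[0,0,0],0.75]
    - [[0,0,0],[0,0,0],0.75]
    - [[0,0,0],[0,0,0],0.75]
    - [[0,0,0],[0,0,0],0.75]
    - [[0,0,0],[0,0,0],0.75]
    - [[0,0,0],[0,0,0],0.75]
    - [[0,0,0],[0,0,0],0.75]
    - [[0,0,0],[0,0,0],0.75]
    - [[0,0,0],[0,0,0],0.75]
    - [[0,0,0],[0,0,0],0.75]

```text
time_s: 5.0
tool_pos: [0.4625, -0.1478, 0.078]
tool_rot: [-179.9, 0.2, 2.7]
force: [-4.5, 3.8, 1.8]
grip_width: 0.0292
grasp_force: 25.0
```

Emit:
drive_tool:
  moves:
    - [[0,0,0],[0,0,0],0.75]
    - [[0,0,0],[0,0,0],0.75]
    - [[0,0,0],[0,0,0],0.75]
    - [[0,0,0],[0,0,0],0.75]
    - [[0,0,0],[0,0,0],0.75]
    - [[0,0,0],[0,0,0],0.75]
    - [[0,0,0],[0,0,0],0.75]
    - [[0,0,0],[0,0,0],0.75]

```text
time_s: 5.67
tool_pos: [0.4625, -0.1478, 0.078]
tool_rot: [-179.9, 0.2, 2.7]
force: [-4.1, 4.2, 2.9]
grip_width: 0.0296
grasp_force: 25.0
```

```bash
python3 - <<'E'
from h import *
p,_=env.read_camera("scene")
cv2.imwrite("pics/sq.png",cv2.resize(p[130:210,340:420],None,fx=6,fy=6,interpolation=cv2.INTER_CUBIC))
o=env.get_obs();print(o["tool_pos"],o["grip_width"],o["grasp_force"],o["force"],o["time_s"])
E
```

```text
[ 0.46251327 -0.14779513  0.07802566] 0.0295365949398617 24.997252919711173 [-4.43616431  3.56613654  1.87819716] 5.7167
```

View pics/sq.png

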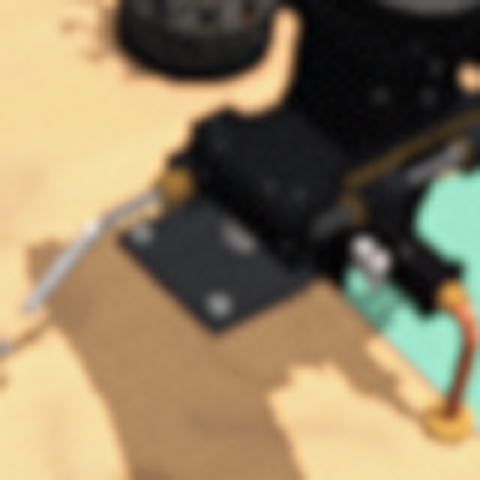

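The lever tip has moved from (335,265) to (370,255), against the grip, and was held about 1.7 s. Now I release and rise straight up.

Emit:
drive_tool:
  moves:
    - [[0,0,0],[0,0,0],0.6]
    - [[0,0,0],[0,0,0],0.5]
    - [[0,0,0],[0,0,0],0.35]
    - [[0,0,0],[0,0,0],0.15]
    - [[0,0,0],[0,0,0],0]
    - [[0,0,0],[0,0,0],0]
    - [[0,0,0],[0,0,0],0]
    - [[0,0,0],[0,0,0],0]
    - [[0,0,0],[0,0,0],0]
    - [[0,0,0],[0,0,0],0]

```text
time_s: 6.55
tool_pos: [0.4639, -0.1494, 0.0788]
tool_rot: [179.9, -0.0, 2.6]
force: [-0.2, -0.6, 0.6]
grip_width: 0.0838
grasp_force: 0.0
```

Emit:
drive_tool:
  moves:
    - [[0,0,-8],[0,0,0],0]
    - [[0,0,-12],[0,0,0],0]
    - [[0,0,-12],[0,0,0],0]
    - [[0,0,-12],[0,0,0],0]
    - [[0,0,-12],[0,0,0],0]
    - [[0,0,-12],[0,0,0],0]
    - [[0,0,-10],[0,0,0],0]
    - [[0,0,-4],[0,0,0],0]
    - [[0,0,0],[0,0,0],0]

```text
time_s: 7.3
tool_pos: [0.4645, -0.1487, 0.162]
tool_rot: [179.9, -0.1, 2.7]
force: [0.1, -0.2, -0.5]
grip_width: 0.087
grasp_force: 0.0
```

Emit:
drive_tool:
  moves:
    - [[-8,12,-2],[0,0,0],0]
    - [[-14,22,-3],[0,0,0],0]
    - [[-16,25,-4],[0,0,0],0]
    - [[-16,25,-4],[0,0,0],0]
    - [[-16,25,-4],[0,0,0],0]
    - [[-16,25,-4],[0,0,0],0]
    - [[-12,20,-4],[0,0,0],0]
    - [[-6,10,0],[0,0,0],0]
    - [[0,0,0],[0,0,0],0]
    - [[0,0,0],[0,0,0],0]
    - [[0,0,0],[0,0,0],0]

```text
time_s: 8.22
tool_pos: [0.3685, -0.3152, 0.1849]
tool_rot: [-179.9, 0.0, 2.8]
force: [0.3, 0.6, 1.0]
grip_width: 0.087
grasp_force: 0.0
```

```bash
python3 - <<'E'
from h import *
q,_=env.read_camera("top");p=np.load("top0.npz")["p"]
f=lambda a:cv2.resize(a[160:260,330:460],None,fx=3,fy=3,interpolation=cv2.INTER_CUBIC)
cv2.imwrite("pics/end.png",np.hstack([f(p),f(q)]))
o=env.get_obs();print(o["tool_pos"],o["grip_width"],o["force"],o["joint_velocities"].round(2),o["time_s"])
E
```

```text
[ 0.36862577 -0.31517992  0.18507588] 0.08716118425561856 [-1.26077697  0.92008398 -0.36660365] [-0.13 -0.1   0.11 -0.2   0.26 -0.09  0.16] 8.2667
```

View pics/end.png

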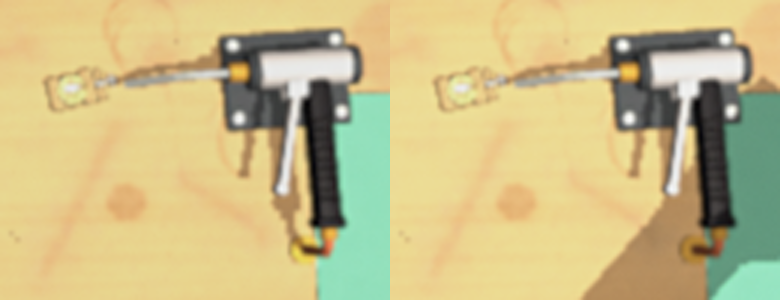

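The before and after views match: the lever is back out (tip at (672,188) against (282,188)+390), and the movement at (460,88) hasn't moved. I hand in.

```bash
python3 -c "
from cell import env
print(env.sign_off())"
```

```text
the job is handed in; nothing more can be done
None
```

The job is handed in: I squeezed the long-nozzle gun's trigger to its stop, held it about 1.7 s and let it spring back out, without moving the movement or touching the other gun.

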